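# Put the three-dot case back into its packed row

### The arm

A 6-joint arm with a two-finger parallel gripper is mounted at the origin on a cart in front of the work surface, level with it; the furniture and walls round the work are solid. World frame = base frame: x ahead of the robot, y to its left, z up, the work surface at z = 0. Lengths are in mm, angles in rad, forces in N, time in s.
With the tool pointing down it reaches from about 300 to 750 mm from the base axis. Payload 8.5 kg.
Tool frame: the origin (TCP) lies at the very end of the fingers, on their centre line; the grasp point (between the pads) lies 19 mm behind it; z points along the fingers, y is the direction in which the jaws open and shut (so a half turn about z gives the same grasp; the last joint's range is limited). The gripper opens to 85 mm and grips with 20 to 120 N. Pads are 22 mm wide; open, the fingers measure 114 mm over their backs; the gripper's body (76 mm by 85 mm) begins 54 mm behind the grasp point. The pads swing forward as they close: fully open they stand 13 mm farther back than shut.
Start: joints at [-1.483, 0.381, 1.297, -0, 1.464, -0.215], TCP at [164.001, -524.961, 231.322] pointing down, gripper open.
Joint ranges: [-3.11, 3.11], [-0.89, 2.33], [0.22, 2.48], [-1.42, 4.56], [0.17, 2.85], [-2.88, 2.88]. Speed limits (rad/s): [2.39, 2.39, 3.14, 3.14, 3.14, 3.14].

### API

Orientations are given as a unit quaternion [w, x, y, z].
In Python, from cell import observe, snapshot, job_done gives the robot as it stands.
- The arm moves only by the tool arm_command, never from a script. Its argument "steps" is a list of rows, each a list of 7 numbers: the turn, a rotation vector about the world's x, y, z in degrees, then the shift along the world's x, y, z in m, then the finger opening in m, from 0 to 0.0854. A call has exactly 8 rows; each row shifts and turns the pose as measured when the row begins; what a row does not reach is not made up. A row lasts 1/10 s, in which the tool goes at most 50 mm and 8.59 degrees, less where a joint would pass 70% of its speed; a pose out of reach is approached as far as the arm can. A call with a gripper value outside its range is refused whole. The fingers move at their own pace and stop on an object; "newtons" is the grip in N (left out, the last holds). Time passes only in rows, so rows that do not move let the fingers close, or fill a call up. It gives the time, the measured TCP pose, the force and the opening at its end, in the units of the state.
- observe(): the state, without advancing time (a new reading comes with each control period).
- snapshot(name): name is "scene" or "top" or "wrist"; returns a dict with "frame" (400x640x3 uint8, red, green, blue), "fx", "fy", "cx", "cy" (pixels), "xyz" and "orientation" of the camera in the world. Camera axes: x right, y down, z forward; pixel columns grow to the right and rows downward; lengths in mm; the calibration is good to about 2 mm. A picture is of the moment at which its call begins. There is no depth.
- job_done(): hands the job in, once; it reports no verdict.
The state is a dict: "clock": time; "q": joint angles; "dq": joint speeds; "joint_efforts": joint torques, N m; "eef_pos": TCP position; "eef_rot": TCP orientation; "wrist_force": force on the tool from outside, world axes, zero at the start; "moment": the same for the moment, N m; "gripper_width": finger opening in mm.
Only numpy, scipy, OpenCV 4.12 (cv2) and the standard library are available. Lean on these libraries where they do the work, as an engineer would, in place of code of your own. Each camera call takes 0.05 s, during which the arm holds its last target. There are 200 camera calls.

### The job

The grey case marked with three dots has been left standing on the desk; its place in the wooden rack is between the two-dot and the four-dot case, but the row has been closed up. First slide the row apart to open a gap there, using the free room in the rack and without lifting any case of the row out, then stand the three-dot case upright in the gap on the rack's floor, lined up with the others. Tip none of the cases over and let go of them at the end.

Things in the scene. Friction and masses are not known exactly. Their poses are not given: they have to be found in the camera images.
- case_1: Upright grey plastic case, one black dot on the paper labels on its top and front, 36 mm thick (y), 50 mm deep (x), 78 mm tall; origin at the centre of its underside, x pointing to its back, z up. At the start one of three cases packed in the rack (under 1 mm apart), at the left or right end of the row. The rack is a low wooden tray fixed to the desk, floor 8 mm above the desk.
- case_2: Upright grey plastic case, two dots, 36 mm thick (y), 50 mm deep (x), 90 mm tall; origin at the centre of its underside, x pointing to its back, z up. Always the middle one of the packed row, which runs along its y. The row stands 1 to 12 mm from the rack's left (+y) end wall; to the right (-y) of the row 58 to 67 mm of the rack are free. The cases slide easily on the rack's floor.
- case_3: Upright grey plastic case, three dots, the one to be put away, 36 mm thick (y), 50 mm deep (x), 102 mm tall; origin at the centre of its underside, x pointing to its back, z up. At the start it stands on the desk (z = 0) to the left of the rack, turned up to 0.5 rad. Each case weighs 0.1 to 0.21 kg.
- case_4: Upright grey plastic case, four dots, 36 mm thick (y), 50 mm deep (x), 114 mm tall; origin at the centre of its underside, x pointing to its back, z up. At the start at the end of the row opposite to the one-dot case. Rack channel: 178 mm along the row, 70 mm wide (7 to 13 mm free before and behind the cases); its front and back rails rise 10 mm above its floor, its end walls 47 mm.
Not all that is in view belongs to the job. Leave any turquoise or yellow look-alike of the case_3 alone.

How it is judged (in metres and radians):
On the way:
1. the two-dot and four-dot cases stand apart with a gap wide enough for the three-dot case (centres at least 70 mm apart), the three-dot case still outside the row (horizontal distance between case_2 and case_4 above 0.07 m and (height (world z) of case_3 above 0.05 m or (horizontal distance between case_3 and case_2 above 0.09 m and horizontal distance between case_3 and case_4 above 0.06 m))), for 0.2 s.
At the end, for the whole second after the job is handed in: The three-dot case stands between the two- and four-dot cases (within 78 mm of each, centre to centre; those over 66 mm apart), turned under 0.35 rad against the two-dot case; all four are upright within 0.15 rad and at rest, undersides 3 to 14 mm above the desk (rack floor) (height (world z) of case_1 between 0.003 and 0.014 m and angle between each of case_1, case_2, case_3, case_4's own z axis and vertical below 0.15 rad and linear speed of each of case_1, case_2, case_3, case_4 below 0.02 m/s and height (world z) of case_2 between 0.003 and 0.014 m and height (world z) of case_3 between 0.003 and 0.014 m and height (world z) of case_4 between 0.003 and 0.014 m and horizontal distance between case_3 and case_2 below 0.078 m and horizontal distance between case_3 and case_4 below 0.078 m and horizontal distance between case_2 and case_4 above 0.066 m and angle between the x axis of case_3 and the x axis of case_2, either way round below 0.35 rad); the robot touches nothing.
It fails at once if a case of the row is lifted out (more than 30 mm off the rack's floor) (height (world z) of any of case_1, case_2, case_4 above 0.038 m).
It fails at once if a case is tipped over (leans more than 0.6 rad) (angle between any of case_1, case_2, case_3, case_4's own z axis and vertical above 0.6 rad).
It also fails if it takes over 48 s, if anything falls off the work surface, if the arm or the gripper's body presses on something with over 40 N, if the wrist force passes 120 N, or if a joint passes its speed limit or range.

## Working session

There is one attempt and no reset: what is moved stays moved. The work goes in short steps, Python scripts to look and compute and a tool call to move; the robot and the scene stay as the last step left them, time stands still between calls to the robot, and variables do not carry over. Pictures are saved under pics/ and viewed, about 8 in all and at most 12, crops included, and the job is handed in when it is done.

Besides the shell and the picture viewer there is one more tool, called after "Call:" as name([rows], argument=value, ...), one row to a line, values as JSON. arm_command: Moves the arm, as the interface text tells. Its arguments: {"type":"object","properties":{"steps":{"type":"array"},"newtons":{"type":"number"}},"required":["steps"]}

```bash
mkdir -p pics; cat > h.py <<'E'
import numpy as np,cv2
from scipy.spatial.transform import Rotation as R
from cell import observe,snapshot,job_done
def snap(n,f):
    s=snapshot(n); cv2.imwrite('pics/'+f+'.png',s['frame'][:,:,::-1]); return s
def rot(s): 
    q=s['orientation']; return R.from_quat([q[1],q[2],q[3],q[0]]).as_matrix()
def ray(s,u,v,z):
    d=rot(s)@np.array([(u-s['cx'])/s['fx'],(v-s['cy'])/s['fy'],1]); o=np.array(s['xyz'])
    return (o+d*(z-o[2])/d[2])
def proj(s,p):
    c=rot(s).T@(np.array(p)-np.array(s['xyz'])); return s['cx']+s['fx']*c[0]/c[2],s['cy']+s['fy']*c[1]/c[2]
E
python3 - <<'E'
from h import *
import pickle
for n in('top','scene'):
    s=snap(n,n+'0'); pickle.dump(s,open(n+'0.pkl','wb')); print(n,s['xyz'],s['orientation'],s['fx'],s['cx'],s['cy'])
print(observe())
E
```

```text
top [ 347.42354045  247.31212003 1220.35059979] [ 0.04948577 -0.69902641  0.71216058 -0.04171973] 437.8518915411773 317.78421110923995 197.5930764003809
scene [-35.38682725 836.32455238 705.74264666] [ 0.14548659 -0.3219549   0.84479847 -0.40186345] 371.42739239671255 321.720271731015 206.70467240037456
{'clock': 0.1, 'q': array([-1.48329871e+00,  3.81148499e-01,  1.29816338e+00,  1.63877305e-06,
        1.46357946e+00, -2.15325017e-01]), 'dq': array([-1.05365760e-03, -1.95638925e-03, -2.29694230e-03, -1.93184295e-03,
       -5.63135569e-05, -4.12769604e-04]), 'joint_efforts': array([ 3.28102025e-03, -4.49218869e+01, -2.31652755e+01, -1.87111937e-04,
        3.74464755e-03, -5.75731249e-07]), 'eef_pos': array([ 163.98080426, -524.71876651,  230.77011817]), 'eef_rot': array([-6.47967813e-04,  9.88558994e-01,  1.50833332e-01,  4.22867964e-05]), 'wrist_force': array([ 0.34346818,  0.78565602, -0.00633631]), 'moment': array([ 0.03924201, -0.04213959, -0.02708956]), 'gripper_width': 85.46598832734712}
```

View pics/top0.png

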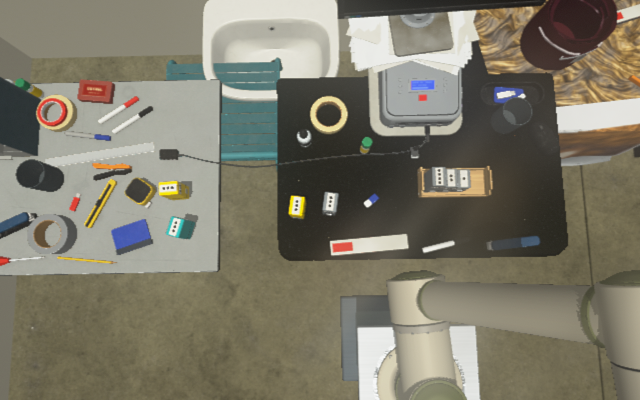

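View pics/scene0.png

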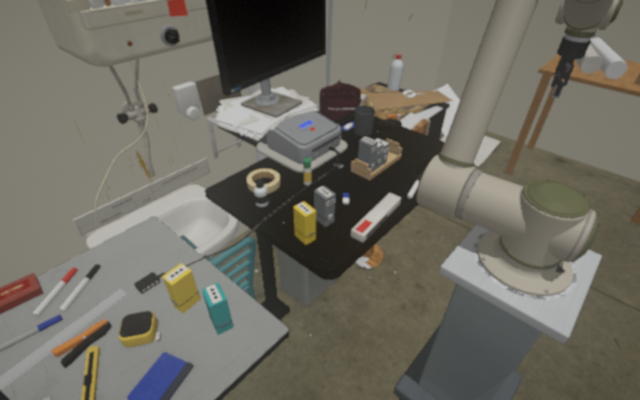

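The top view shows the rack at about (455,181) with the row at its left end. The grey case_3 stands at about (330,203), with a yellow look-alike at (297,207). I'll enlarge both regions.

```bash
python3 - <<'E'
from h import *
import pickle
s=pickle.load(open('top0.pkl','rb'))
f=s['frame'][:,:,::-1]
a=cv2.resize(f[155:210,410:500],None,fx=8,fy=8,interpolation=cv2.INTER_CUBIC)   # 720x440
b=cv2.resize(f[185:222,310:355],None,fx=4,fy=4,interpolation=cv2.INTER_CUBIC)
o=np.zeros((600,720,3),np.uint8);o[:440]=a;o[445:445+b.shape[0],:b.shape[1]]=b
cv2.imwrite('pics/crop0.png',o)
for u,v,z in[(330,197,102),(418,196,18),(492,196,18),(418,167,18),(490,167,18)]: print(u,v,ray(s,u,v,z).round(1))
E
```

```text
330 197 [493.6 226.8 102. ]
418 196 [502.7 -17.8  18. ]
492 196 [ 498.7 -221.2   18. ]
418 167 [584.1 -21.6  18. ]
490 167 [ 580.1 -221.3   18. ]
```

View pics/crop0.png

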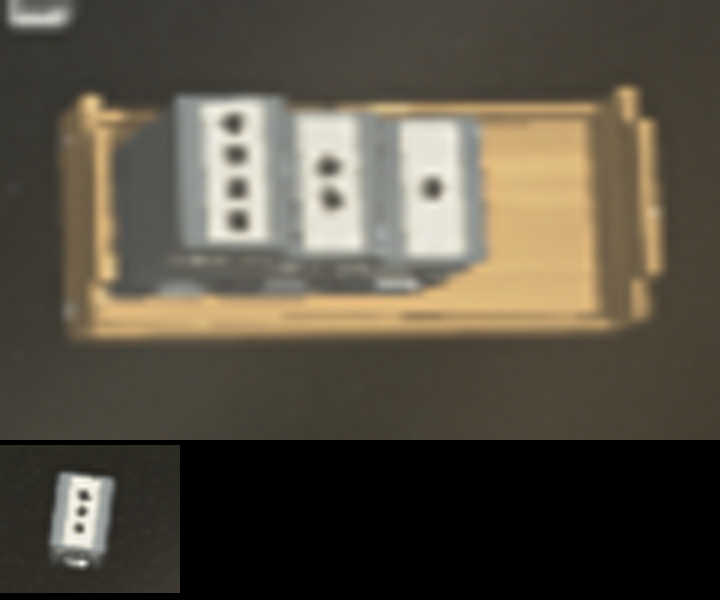

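The row from left to right is 4-2-1, so case_2 (pushing case_1) must slide right. Next I'll measure the labels from the top.

```bash
cat >> h.py <<'E'
def labels(s,box,k=6,thr=170,amin=15):
    u0,v0,u1,v1=box
    g=cv2.resize(s['frame'][v0:v1,u0:u1],None,fx=k,fy=k,interpolation=cv2.INTER_CUBIC)
    m=(g.min(2)>thr).astype(np.uint8); m=cv2.morphologyEx(m,cv2.MORPH_CLOSE,np.ones((2*k+1,)*2))
    out=[]
    for c in cv2.findContours(m,0,2)[0]:
        if cv2.contourArea(c)<amin*k*k: continue
        b=cv2.boxPoints(cv2.minAreaRect(c))
        out.append((b+.5)/k-.5+[u0,v0])
    return out
def pose(s,b,z):
    p=np.array([ray(s,u,v,z) for u,v in b]); e=[p[1]-p[0],p[2]-p[1]]
    n=[np.linalg.norm(x) for x in e]; l=e[int(n[1]>n[0])]; 
    a=np.degrees(np.arctan2(l[1],l[0])); a=(a+90)%180-90
    return p.mean(0)[:2].round(1),round(a,1),np.round(n,1)
E
python3 - <<'E'
from h import *
import pickle
s=pickle.load(open('top0.pkl','rb'))
for box,z in[((312,186,350,222),[102]),((428,160,475,192),[122,98,86])]:
  for t in(150,180):
    for b in labels(s,box,thr=t): print(t,b.mean(0).round(1),[pose(s,b,q) for q in z])
E
```

```text
150 [330.  201.4] [(array([482.2, 227.2]), np.float64(-8.2), array([46.9, 30.7]))]
180 [330.  201.4] [(array([482.3, 227.2]), np.float64(-8.5), array([45.2, 21.1]))]
150 [451.2 177.2] [(array([535.6, -81. ]), np.float64(82.7), array([47.9, 91.5])), (array([539.8, -88.2]), np.float64(82.7), array([48.9, 93.5])), (array([541.8, -91.8]), np.float64(82.7), array([49.4, 94.5]))]
180 [463.6 178.1] [(array([ 532.7, -112.3]), np.float64(-0.4), array([18.5, 43.1])), (array([ 536.7, -120.1]), np.float64(-0.4), array([18.9, 44.1])), (array([ 538.7, -124.1]), np.float64(-0.4), array([19.1, 44.5]))]
180 [450.8 177.4] [(array([535.2, -80. ]), np.float64(0.3), array([18.5, 43.7])), (array([539.3, -87.2]), np.float64(0.3), array([18.9, 44.7])), (array([541.3, -90.8]), np.float64(0.3), array([19.1, 45.1]))]
180 [438.9 176. ] [(array([539.5, -50. ]), np.float64(-1.0), array([19.5, 44.9])), (array([543.7, -56.5]), np.float64(-1.0), array([19.9, 45.9])), (array([545.8, -59.8]), np.float64(-1.0), array([20.2, 46.4]))]
```

Call:
arm_command([
  [0,0,8,0.032,0.037,0,0.085],
  [0,0,8,0.032,0.037,0,0.085],
  [0,0,8,0.032,0.037,0,0.085],
  [0,0,8,0.032,0.037,0,0.085],
  [0,0,8,0.032,0.037,0,0.085],
  [0,0,8,0.032,0.037,0,0.085],
  [0,0,8,0.032,0.037,0,0.085],
  [0,0,8,0.032,0.037,0,0.085],
])

```text
clock: 0.9
eef_pos: [420.7, -222.5, 227.6]
eef_rot: [-0.003, 0.748, 0.664, -0.001]
wrist_force: [0.0, -0.2, 0.7]
gripper_width: 85.3
```

Call:
arm_command([
  [0,0,3.4,0.03,0.034,0,0.085],
  [0,0,3.4,0.03,0.034,0,0.085],
  [0,0,0,0.03,0.034,0,0.085],
  [0,0,0,0.0285,0.0335,0,0.085],
  [0,0,0,0,0,-0.03,0.085],
  [0,0,0,0,0,-0.03,0.085],
  [0,0,0,0,0,0,0.085],
  [0,0,0,0,0,0,0.085],
])

```text
clock: 1.7
eef_pos: [545.8, -73.6, 165.1]
eef_rot: [-0.003, 0.7, 0.714, -0.001]
wrist_force: [-0.3, -0.8, -0.0]
gripper_width: 85.1
```

```bash
python3 - <<'E'
from h import *
s=snap('wrist','w1'); o=observe(); print(s['xyz'],s['orientation'],o['eef_pos'],o['eef_rot'])
for z,p in((122,(539.5,-50)),(98,(539.3,-87)),(86,(538.7,-124))): print(proj(s,[*p,z]))
E
```

```text
[545.12780843  10.244593   307.42998363] [ 0.16465328  0.98630024  0.00993741 -0.00154617] [545.65670242 -73.66724229 165.03560109] [-0.00336789  0.70027796  0.71386148 -0.00110508]
(np.float64(308.19183196581355), np.float64(194.41521799233433))
(np.float64(308.49821043042897), np.float64(229.38800297308262))
(np.float64(307.83175915905224), np.float64(262.1198044947303))
```

View pics/w1.png

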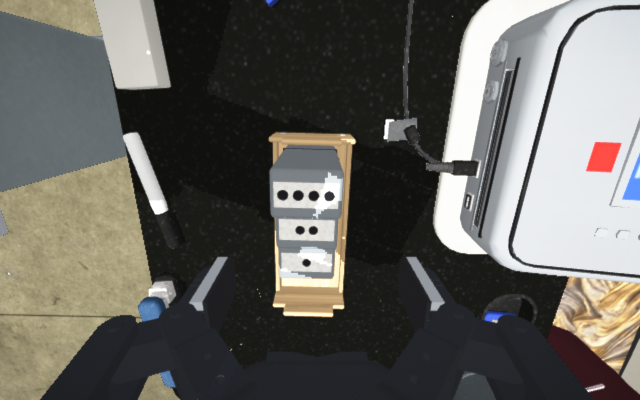

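Call:
arm_command([
  [0,0,-1,-0.0065,-0.0133,-0.01,0.085],
  [0,0,0,0,0,-0.02,0.085],
  [0,0,0,0,0,0,0.085],
  [0,0,0,0,0,-0.02,0.085],
  [0,0,0,0,0,-0.02,0.085],
  [0,0,0,0,0,-0.015,0.085],
  [0,0,0,0,0,0,0.085],
  [0,0,0,0,0,0,0.085],
])

```text
clock: 2.55
eef_pos: [540.1, -95.6, 86.1]
eef_rot: [0.004, 0.71, 0.704, 0.001]
wrist_force: [0.8, 0.7, -0.0]
gripper_width: 85.0
```

Call:
arm_command([
  [0,0,0.5,0,0.0055,0,0.085],
  [0,0,0,0,0,-0.005,0.085],
  [0,0,0,0,0,-0.005,0.085],
  [0,0,0,0,0,-0.005,0.085],
  [0,0,0,0,0,0,0.085],
  [0,0,0,0,0,0,0.05],
  [0,0,0,0,0,0,0.04],
  [0,0,0,0,0,0,0.04],
], newtons=25)

```text
clock: 3.35
eef_pos: [541.3, -90.5, 73.2]
eef_rot: [0.006, 0.707, 0.707, 0.002]
wrist_force: [-0.5, -0.7, -1.5]
gripper_width: 49.8
```

Call:
arm_command([
  [0,0,0,0,-0.003,0,0.04],
  [0,0,0,0,-0.004,0,0.04],
  [0,0,0,0,-0.005,0,0.04],
  [0,0,0,0,-0.005,0,0.04],
  [0,0,0,0,-0.005,0,0.04],
  [0,0,0,0,-0.005,0,0.04],
  [0,0,0,0,-0.003,0,0.04],
  [0,0,0,0,0,0,0.04],
])

```text
clock: 4.15
eef_pos: [541.2, -123.4, 73.1]
eef_rot: [0.006, 0.707, 0.707, 0.002]
wrist_force: [0.1, 1.6, 0.6]
gripper_width: 49.7
```

Call:
arm_command([
  [0,0,0,0,-0.004,0,0.04],
  [0,0,0,0,-0.005,0,0.04],
  [0,0,0,0,-0.004,0,0.04],
  [0,0,0,0,-0.002,0,0.04],
  [0,0,0,0,0,0,0.04],
  [0,0,0,0,0,0,0.085],
  [0,0,0,0,0,0,0.085],
  [0,0,0,0,0,0,0.085],
])

```text
clock: 4.95
eef_pos: [541.3, -139.8, 73.3]
eef_rot: [0.006, 0.707, 0.707, 0.002]
wrist_force: [0.2, -0.7, -0.1]
gripper_width: 84.8
```

Call:
arm_command([
  [0,0,0,0,0,0,0.085],
  [0,0,0,0,0,0.02,0.085],
  [0,0,0,0,0,0.03,0.085],
  [0,0,0,0,0,0.03,0.085],
  [0,0,0,0,0.02,0.03,0.085],
  [0,0,0,0,0.035,0.02,0.085],
  [0,0,0,-0.005,0.04,0,0.085],
  [0,0,0,-0.005,0.04,0,0.085],
])

```text
clock: 5.75
eef_pos: [530.6, -4.3, 208.0]
eef_rot: [0.007, 0.709, 0.705, 0.003]
wrist_force: [0.3, 1.3, -1.0]
gripper_width: 85.6
```

```bash
python3 - <<'E'
from h import *
s=snap('wrist','w2'); o=observe(); print(s['xyz'],o['eef_pos'],o['eef_rot'])
t=snap('top','t2')
a=np.vstack([s['frame'][:400],np.zeros((0,640,3),np.uint8)])
c=cv2.resize(t['frame'][155:210,410:500],None,fx=3.5,fy=3.5,interpolation=cv2.INTER_CUBIC)
z=np.zeros((600,640,3),np.uint8); z[:400]=a; z[402:402+c.shape[0],:c.shape[1]]=c
cv2.imwrite('pics/v2.png',z[:,:,::-1])
for thr in (180,):
  for b in labels(t,(428,160,490,192),thr=thr): print(b.mean(0).round(1),[pose(t,b,q) for q in (122,98,86)])
E
```

```text
[529.3979648   80.79124168 349.64660196] [529.45156829   0.98627368 208.36053551] [0.00558745 0.70795609 0.70622608 0.00341651]
[470.  179.3] [(array([ 529.2, -128.1]), np.float64(-1.5), array([17. , 23.2])), (array([ 533.2, -136.3]), np.float64(-1.5), array([17.3, 23.7])), (array([ 535.2, -140.4]), np.float64(-1.5), array([17.5, 23.9]))]
```

View pics/v2.png

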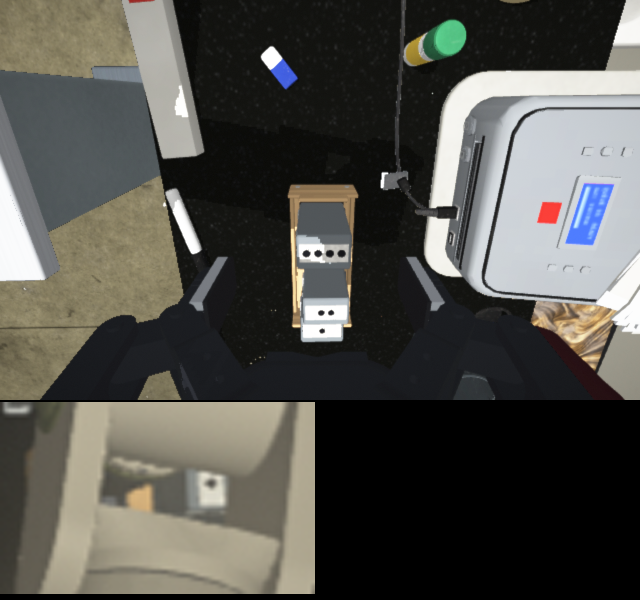

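Call:
arm_command([
  [0,0,-2,-0.009,0.035,0,0.085],
  [0,0,-2,-0.009,0.04,0,0.085],
  [0,0,-2,-0.009,0.04,0,0.085],
  [0,0,-2,-0.009,0.04,0,0.085],
  [0,0,0,-0.005,0.035,0,0.085],
  [0,0,0,0,0.01,0,0.085],
  [0,0,0,0,0,0,0.085],
  [0,0,0,0,0,0,0.085],
])

```text
clock: 6.65
eef_pos: [487.8, 202.9, 207.8]
eef_rot: [0.007, 0.757, 0.653, 0.002]
wrist_force: [-0.5, -0.1, -0.2]
gripper_width: 84.7
```

```bash
python3 - <<'E'
from h import *
s=snap('wrist','w3'); o=observe(); q=o['eef_rot'];print(s['xyz'],o['eef_pos'],o['q'].round(2)); print('jaw',np.degrees(2*np.arctan2(q[2],q[1]))-90)
print(proj(s,[482,227,102]))
u,v=map(int,proj(s,[482,227,102]))
for b in labels(s,(max(u-60,0),v-45,u+60,v+45),k=2,thr=120,amin=100): print(b.round(0).tolist(),pose(s,b,102))
E
```

```text
[498.56074292 287.41999209 349.37281814] [487.95850791 202.60616732 207.81957015] [ 0.17  0.36  1.4  -0.01  1.37  0.32]
jaw -8.490575103754253
(np.float64(304.1017403064677), np.float64(172.19369765008767))
[[275.0, 182.0], [275.0, 153.0], [330.0, 153.0], [330.0, 182.0]] (array([481.1, 231.2]), np.float64(-8.6), array([26.3, 47.2]))
```

View pics/w3.png

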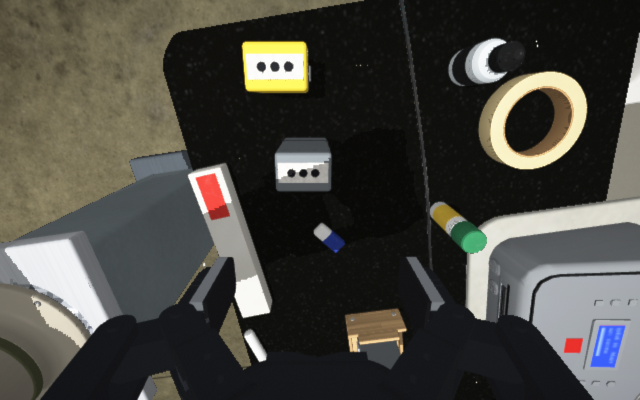

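Call:
arm_command([
  [0,0,0,-0.002,0.008,-0.02,0.085],
  [0,0,0,-0.002,0.008,-0.02,0.085],
  [0,0,0,-0.001,0.005,-0.02,0.085],
  [0,0,0,0,0,-0.01,0.085],
  [0,0,0,0,0,0,0.085],
  [0,0,0,0,0,0,0.085],
  [0,0,0,0,0,0,0.085],
  [0,0,0,0,0,0,0.085],
])

```text
clock: 7.5
eef_pos: [487.2, 216.0, 138.4]
eef_rot: [0.009, 0.761, 0.649, 0.004]
wrist_force: [0.5, -0.1, 0.6]
gripper_width: 84.8
```

Call:
arm_command([
  [0.3,0.6,0,-0.003,0.006,-0.01,0.085],
  [0,0,0,-0.001,0.003,-0.015,0.085],
  [0,0,0,-0.001,0.002,-0.015,0.085],
  [0,0,0,0,0,-0.01,0.085],
  [0,0,0,0,0,-0.005,0.085],
  [0,0,0,0,0,0,0.085],
  [0,0,0,0,0,0,0.085],
  [0,0,0,0,0,0,0.085],
])

```text
clock: 8.3
eef_pos: [482.5, 228.8, 81.9]
eef_rot: [0.004, 0.761, 0.649, 0.003]
wrist_force: [0.3, 0.1, -0.2]
gripper_width: 85.4
```

Call:
arm_command([
  [0,0,0,0,-0.0005,-0.006,0.085],
  [0,0,0,0,0,-0.006,0.085],
  [0,0,0,0,0,-0.004,0.085],
  [0,0,0,0,0,0,0.085],
  [0,0,0,0,0,0,0.05],
  [0,0,0,0,0,0,0.04],
  [0,0,0,0,0,0,0.04],
  [0,0,0,0,0,0,0.04],
], newtons=35)

```text
clock: 9.1
eef_pos: [482.7, 228.2, 65.5]
eef_rot: [0.004, 0.761, 0.649, 0.004]
wrist_force: [-0.6, -0.2, -2.6]
gripper_width: 49.8
```

Call:
arm_command([
  [0,0,0,0,0,0.01,0.04],
  [0,0,0,0,0,0.025,0.04],
  [0,0,0,0,0,0.03,0.04],
  [0,0,0,0,0,0.03,0.04],
  [0,0,0,0,0,0.025,0.04],
  [0,0,0,0,0,0.01,0.04],
  [0,0,0,0,0,0,0.04],
  [0,0,0,0,0,0,0.04],
])

```text
clock: 9.9
eef_pos: [480.7, 227.6, 201.8]
eef_rot: [0.003, 0.761, 0.649, 0.003]
wrist_force: [0.5, 0.8, -2.0]
gripper_width: 49.6
```

```bash
python3 - <<'E'
from h import *
s=snapshot('wrist'); o=observe(); print(o['eef_pos'],o['gripper_width'])
Q=lambda q:R.from_quat([q[1],q[2],q[3],q[0]])
rel=Q([-0.00336789,0.70027796,0.71386148,-0.00110508]).inv()*Q([0.16465328,0.98630024,0.00993741,-0.00154617])
ori=Q([0.00558745,0.70795609,0.70622608,0.00341651])*rel; q=ori.as_quat()
s['orientation']=[q[3],q[0],q[1],q[2]]; s['xyz']=[529.398,80.791,349.647]
for u,v,z in((325,253,122),(325,313,98),(322,331,86)): print(ray(s,u,v,z).round(1))
t=snap('top','t3')
for thr in(180,150):
  for b in labels(t,(428,160,490,192),thr=thr): print(thr,b.mean(0).round(1),[pose(t,b,q) for q in (122,98,86)])
E
```

```text
[480.5880767  227.62852403 201.58904069] 49.78888156329526
[539.5 -49.8 122. ]
[ 541.1 -136.3   98. ]
[ 538.4 -172.1   86. ]
180 [482.1 177.7] [(array([ 532.9, -159. ]), np.float64(-0.8), array([16.4, 41.3])), (array([ 537. , -167.9]), np.float64(-0.8), array([16.7, 42.2])), (array([ 539. , -172.3]), np.float64(-0.8), array([16.9, 42.7]))]
180 [469.7 175.7] [(array([ 538.5, -128.1]), np.float64(0.4), array([17.1, 42.2])), (array([ 542.7, -136.3]), np.float64(0.4), array([17.4, 43.1])), (array([ 544.8, -140.4]), np.float64(0.4), array([17.6, 43.6]))]
180 [438.9 175.9] [(array([539.6, -50.2]), np.float64(0.0), array([17.6, 43.6])), (array([543.8, -56.7]), np.float64(0.0), array([18. , 44.6])), (array([545.9, -60. ]), np.float64(0.0), array([18.2, 45.1]))]
150 [482.1 177.7] [(array([ 532.9, -158.9]), np.float64(-0.5), array([19.8, 44.1])), (array([ 537. , -167.8]), np.float64(-0.5), array([20.2, 45. ])), (array([ 539. , -172.3]), np.float64(-0.5), array([20.4, 45.5]))]
150 [469.7 175.7] [(array([ 538.8, -128. ]), np.float64(-1.1), array([21. , 44.9])), (array([ 542.9, -136.2]), np.float64(-1.1), array([21.5, 45.8])), (array([ 545. , -140.3]), np.float64(-1.1), array([21.7, 46.3]))]
150 [438.9 176. ] [(array([539.5, -50.1]), np.float64(-0.7), array([21.3, 45.8])), (array([543.7, -56.6]), np.float64(-0.7), array([21.7, 46.8])), (array([545.7, -59.9]), np.float64(-0.7), array([22. , 47.3]))]
```

Call:
arm_command([
  [0,0,1,0.004,-0.02,0.01,0.04],
  [0,0,1,0.007,-0.035,0.005,0.04],
  [0,0,1,0.008,-0.04,0,0.04],
  [0,0,1,0.008,-0.04,0,0.04],
  [0,0,1,0.008,-0.04,0,0.04],
  [0,0,1,0.008,-0.04,0,0.04],
  [0,0,1,0.007,-0.035,0,0.04],
  [0,0,1,0.003,-0.015,0,0.04],
])

```text
clock: 10.8
eef_pos: [530.9, -45.5, 207.1]
eef_rot: [-0.003, 0.71, 0.704, -0.003]
wrist_force: [-0.6, 0.6, -2.0]
gripper_width: 49.6
```

Call:
arm_command([
  [0,0,0,0,0,0,0.04],
  [0,0,0,0,0,0,0.04],
  [0,0,0,0,0,0,0.04],
  [0,0,0,0,0,0,0.04],
  [0,0,0,0,0,0,0.04],
  [0,0,0,0,0,0,0.04],
  [0,0,0,0,0,0,0.04],
  [0,0,0,0,0,0,0.04],
])

```text
clock: 11.6
eef_pos: [529.8, -43.5, 204.1]
eef_rot: [-0.006, 0.71, 0.704, -0.005]
wrist_force: [0.8, -0.5, -1.7]
gripper_width: 49.9
```

Call:
arm_command([
  [0,-0.6,0.3,0.003,-0.01,0,0.04],
  [0,0,0,0.003,-0.015,0,0.04],
  [0,0,0,0.002,-0.012,0,0.04],
  [0,0,0,0.001,-0.006,0,0.04],
  [0,0,0,0,-0.001,0,0.04],
  [0,0,0,0,0,0,0.04],
  [0,0,0,0,0,0,0.04],
  [0,0,0,0,0,0,0.04],
])

```text
clock: 12.4
eef_pos: [539.5, -92.6, 203.9]
eef_rot: [-0.002, 0.709, 0.706, -0.001]
wrist_force: [-0.0, -0.4, -2.0]
gripper_width: 49.4
```

Aligned at (539.5, -92.6). A look before lowering.

```bash
python3 - <<'E'
from h import *
s=snapshot('wrist'); t=snapshot('scene'); 
c=cv2.resize(t['frame'][110:190,330:430],None,fx=6,fy=6,interpolation=cv2.INTER_CUBIC)
a=cv2.resize(s['frame'][120:400,200:440],None,fx=.7,fy=.7)
z=np.zeros((480,780,3),np.uint8); z[:,:600]=c; z[:a.shape[0],605:605+a.shape[1]]=a
cv2.imwrite('pics/v4.png',z[:,:,::-1]); print(observe()['eef_pos'])
E
```

```text
[539.48679214 -92.53588769 203.98811633]
```

View pics/v4.png

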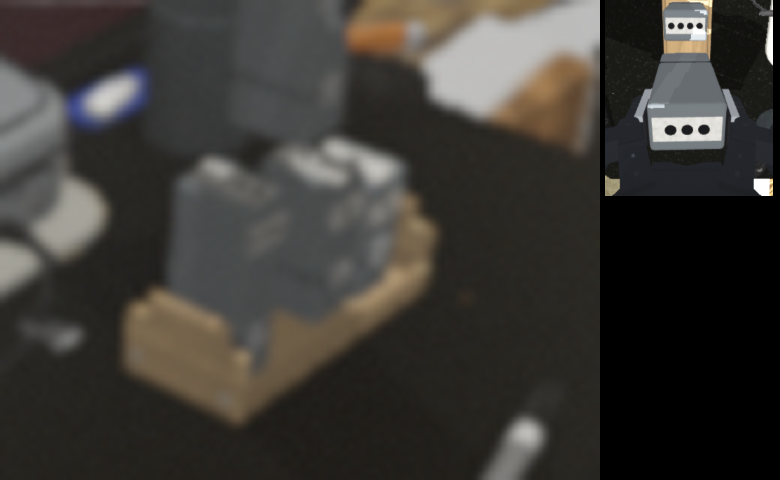

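The wrist inset shows case_3 held straight behind case_4. Lowering it now.

Call:
arm_command([
  [0,0,0,0,0,-0.01,0.04],
  [0,0,0,0,0,-0.014,0.04],
  [0,0,0,0,0,-0.014,0.04],
  [0,0,0,0,0,-0.014,0.04],
  [0,0,0,0,0,-0.008,0.04],
  [0,0,0,0,0,-0.002,0.04],
  [0,0,0,0,0,0,0.04],
  [0,0,0,0,0,0,0.04],
])

```text
clock: 13.3
eef_pos: [539.0, -91.1, 137.5]
eef_rot: [-0.002, 0.708, 0.706, -0.001]
wrist_force: [-0.3, 0.6, -1.3]
gripper_width: 49.5
```

Call:
arm_command([
  [0,0,0,0,-0.001,-0.01,0.04],
  [0,0,0,0,-0.001,-0.012,0.04],
  [0,0,0,0,0,-0.012,0.04],
  [0,0,0,0,0,-0.01,0.04],
  [0,0,0,0,0,-0.007,0.04],
  [0,0,0,0,0,-0.003,0.04],
  [0,0,0,0,0,0,0.04],
  [0,0,0,0,0,0,0.04],
])

```text
clock: 14.1
eef_pos: [540.1, -93.8, 81.5]
eef_rot: [0.0, 0.708, 0.706, 0.0]
wrist_force: [-0.5, -0.8, -2.9]
gripper_width: 49.7
```

Call:
arm_command([
  [0,0,0,0,0,-0.003,0.04],
  [0,0,0,0,0,-0.002,0.04],
  [0,0,0,0,0,-0.001,0.04],
  [0,0,0,0,0,-0.001,0.04],
  [0,0,0,0,0,-0.001,0.04],
  [0,0,0,0,0,0,0.04],
  [0,0,0,0,0,0,0.04],
  [0,0,0,0,0,0,0.04],
])

```text
clock: 14.9
eef_pos: [540.7, -94.0, 74.0]
eef_rot: [0.001, 0.708, 0.706, 0.001]
wrist_force: [-0.1, -1.0, -1.0]
gripper_width: 49.4
```

Call:
arm_command([
  [0,0,0,0,0,-0.001,0.04],
  [0,0,0,0,0,-0.0005,0.04],
  [0,0,0,0,0,0,0.04],
  [0,0,0,0,0,0,0.04],
  [0,0,0,0,0,0,0.055],
  [0,0,0,0,0,0,0.085],
  [0,0,0,0,0,0,0.085],
  [0,0,0,0,0,0,0.085],
])

```text
clock: 15.7
eef_pos: [541.3, -94.4, 73.7]
eef_rot: [0.003, 0.708, 0.706, 0.001]
wrist_force: [-0.7, -1.1, -1.1]
gripper_width: 84.9
```

Call:
arm_command([
  [0,0,0,0,0,0,0.085],
  [0,0,0,0,0,0.015,0.085],
  [0,0,0,0,0,0.03,0.085],
  [0,0,0,0,0,0.03,0.085],
  [0,0,0,0,0.02,0.03,0.085],
  [0,0,0,-0.005,0.035,0.02,0.085],
  [0,0,0,-0.005,0.04,0,0.085],
  [0,0,0,-0.005,0.04,0,0.085],
])

```text
clock: 16.5
eef_pos: [525.6, 40.7, 203.3]
eef_rot: [0.002, 0.711, 0.704, 0.002]
wrist_force: [0.8, 0.2, -0.2]
gripper_width: 85.1
```

Call:
arm_command([
  [0,0,0,-0.005,0.04,0,0.085],
  [0,0,0,-0.01,0.04,0,0.085],
  [0,0,0,-0.01,0.04,0,0.085],
  [0,0,0,-0.01,0.04,0,0.085],
  [0,0,0,-0.01,0.03,0,0.085],
  [0,0,0,0,0.01,0,0.085],
  [0,0,0,0,0,0,0.085],
  [0,0,0,0,0,0,0.085],
])

```text
clock: 17.3
eef_pos: [477.0, 251.6, 204.2]
eef_rot: [0.003, 0.709, 0.705, 0.003]
wrist_force: [-0.4, 0.2, 0.3]
gripper_width: 85.0
```

```bash
python3 - <<'E'
from h import *
t=snapshot('top'); s=snapshot('scene')
for b in labels(t,(428,160,490,192),thr=180): print(b.mean(0).round(1),[pose(t,b,q) for q in (122,110,98,86)])
a=cv2.resize(t['frame'][155:210,410:500],None,fx=4.4,fy=4.4,interpolation=cv2.INTER_CUBIC)
c=cv2.resize(s['frame'][110:190,330:430],None,fx=3.9,fy=3.9,interpolation=cv2.INTER_CUBIC)
z=np.zeros((320,800,3),np.uint8); z[:a.shape[0],:a.shape[1]]=a; z[:c.shape[0],400:400+c.shape[1]]=c
cv2.imwrite('pics/v5.png',z[:,:,::-1]); print(observe()['eef_pos'],observe()['dq'].round(3))
E
```

```text
[482.1 177.7] [(array([ 532.9, -159. ]), np.float64(-0.7), array([16.4, 41.3])), (array([ 535. , -163.4]), np.float64(-0.7), array([16.6, 41.8])), (array([ 537. , -167.9]), np.float64(-0.7), array([16.8, 42.2])), (array([ 539. , -172.3]), np.float64(-0.7), array([16.9, 42.7]))]
[455.4 176. ] [(array([538.6, -91.8]), np.float64(-0.5), array([17. , 42.3])), (array([540.7, -95.5]), np.float64(-0.5), array([17.2, 42.7])), (array([542.8, -99.2]), np.float64(-0.5), array([17.4, 43.2])), (array([ 544.9, -102.9]), np.float64(-0.5), array([17.5, 43.7]))]
[469.7 175.7] [(array([ 538.5, -128.1]), np.float64(0.4), array([17. , 42.2])), (array([ 540.6, -132.2]), np.float64(0.4), array([17.2, 42.7])), (array([ 542.7, -136.3]), np.float64(0.4), array([17.4, 43.1])), (array([ 544.8, -140.4]), np.float64(0.4), array([17.6, 43.6]))]
[438.9 175.9] [(array([539.6, -50.2]), np.float64(0.0), array([17.6, 43.6])), (array([541.7, -53.5]), np.float64(0.0), array([17.8, 44.1])), (array([543.8, -56.7]), np.float64(0.0), array([18. , 44.6])), (array([545.9, -60. ]), np.float64(0.0), array([18.2, 45. ]))]
[477.15262034 251.12331118 204.17855891] [-0.003 -0.001  0.    -0.     0.003  0.004]
```

View pics/v5.png

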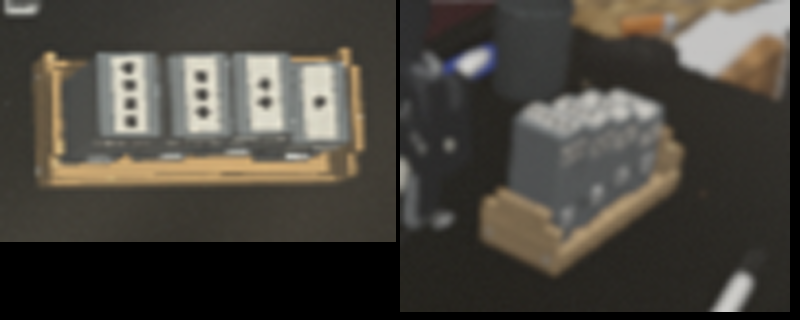

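All four cases stand in order 4-3-2-1. Their measured y positions are -50, -95, -136 and -172 mm, they are parallel, and the arm is clear of them.

```bash
python3 -c "
from h import *; print(job_done())"
```

```text
the job is handed in; nothing more can be done
None
```

The job is done and handed in: the three-dot case stands in the rack between the two-dot and four-dot cases. I slid the two-dot case, pushing the one-dot case ahead of it, about 49 mm to the right. That left those two centres about 86 mm apart, and I then stood the three-dot case in the gap and let go.

- **Spacing:** in the last top view, the three-dot case is about 45 mm from the four-dot case and 41 mm from the two-dot case. The four-dot and two-dot cases are 86 mm apart.
- **Alignment:** the cases are turned within about 1° of each other, and their front-to-back positions agree within about 4 mm.
- **Upright and released:** the pictures show all four standing upright on the rack floor. The gripper is open and well clear, and the job was handed in after about 17 s.

No check failed. Uprightness and floor height were only judged from the pictures and the height at which the case was set down, not measured directly.

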